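# Take the rolling pin out through the hatch of the glass pastry case

## Task

Take the black bent sign off the hatch in the top of the glass case and hang it astride the middle of the steel rail, then let go of it. Then bring the wooden rolling pin out of the case through the hatch: the hatch is shorter than the pin, so tip the pin and draw it out one end first. Finish with the pin still in the gripper, held still in the air and all of it at least 5 cm above the glass, with the sign still hanging on the rail; leave the pastry and the two jars alone.

Things in the scene. Friction and masses are not known exactly. Their poses are not given: they have to be found in the camera images.
- case: Low fixed glass case, 400 (x) x 250 (y) x 91 high; origin: centre of its underside. Walls 5 thick, floor 4, glass top from 85 to 91 above the counter, closed except for the hatch. Four fixed buns 48 wide, 34 high in the corners (x +-155, y +-85). Its x points roughly away from the robot (yaw within 0.2 rad). It stands left or right, the rail on the other side.
- hatch (a point): Centre of the hatch, level with the upper face of the glass (91 above the counter). The hatch is an open rectangle in the glass top, 220 along the case x by 150 along its y, with a dark steel edge; axes as the case. On the floor below it, at x +-55, two wooden rests 12 wide along x and 50 along y, tops 16 above the counter, side cheeks 6 higher, carry the pin.
- pin: Wooden rolling pin, loose, about 0.2 kg, 280 long: barrel 190 long, 36 in diameter, and at each end a handle 45 long, 16 in diameter. Origin: middle of its axis; its x runs along the pin. It starts level on the rests, along the case x, axis 34 above the counter, both ends under the glass beyond the hatch. Grip it across the barrel, near the middle.
- pin_end_a (a point): Centre of the pin's +x end face, 140 from the middle.
- pin_end_b (a point): Centre of the pin's -x end face, 140 from the middle.
- sign: Black bent-sheet sign, loose, about 0.15 kg: an inverted U channel open below and at the ends, 190 long (y) x 44 wide (x) x 64 high, sheet 4 thick (36 clear between the legs, underside of the top 60 above the feet). Origin: mid-channel, level with the leg feet; z up. It starts standing on the glass across the hatch. Grip from above over its 44 width.
- rail: Fixed steel rail: a round bar 340 long, 20 in diameter, along its y, on two posts at y = +-155, 14 thick, with flat feet 52 wide. Origin: on the counter under the middle. Its y axis points roughly along the robot's forward direction (+-0.3 rad).
- rail_mid (a point): Top of the bar at its middle, 190 above the counter; axes as the rail. A sign hanging on the rail has its origin about 60 below the top of the bar.
- pastry: Bystander: coiled flat pastry, 100 across, about 35 high, loose on the counter right of the work. Origin: centre of its underside.
- jam_jar: Bystander: dark jam jar, 60 across, 80 high, loose on the counter left of the work. Origin: centre of its underside.
- honey_jar: Bystander: amber honey jar, 60 across, 80 high, loose on the counter left of the work. Origin: centre of its underside.
Not all that is in view belongs to the job. Of the things like the sign, leave any that is yellow; of the rest the larger one is meant.

How it is judged:
By the outcome, as a careful person would: the job done as asked, in the order asked, and still so for the second after the job is handed in, while the arm keeps its last pose, push and grip.
It also fails if it takes over 53 s, if anything falls off the work surface, if the arm or the gripper's body presses on something with over 40 N, if the wrist force passes 120 N, or if a joint passes its speed limit or range.

## Robot

A 7-joint arm with a two-finger parallel gripper is mounted at the origin on the work surface. World frame = base frame: x ahead of the robot, y to its left, z up, the work surface at z = 0. Lengths are in m, angles in rad, forces in N, time in s.
With the tool pointing down it reaches from about 0.425 to 0.925 m from the base axis. Payload 6.8 kg.
Tool frame: the origin (TCP) lies at the very end of the fingers, on their centre line; the grasp point (between the pads) lies 19 mm behind it; z points along the fingers, y is the line along which they close (so a half turn about z gives the same grasp; the last joint's range is limited). The gripper opens to 85 mm and grips with 20 to 120 N. Pads are 22 mm wide; open, the fingers measure 114 mm over their backs; the gripper's body (76 mm by 85 mm) begins 54 mm behind the grasp point. The pads swing forward as they close: fully open they stand 13 mm farther back than shut.
Start: joints at [0.999, 0.477, 0.022, 1.555, -0.011, 1.109, -0.083], TCP at [0.302, -0.604, 0.231] pointing down, gripper open.
Joint ranges: [-2.96, 2.96], [-0.34, 2.1], [-1.41, 1.46], [0.24, 2.44], [-1.37, 4.51], [0.17, 1.92], [-2.96, 2.96]. Speed limits (rad/s): [2.39, 2.39, 3.14, 3.14, 3.14, 3.14, 3.14].

## Interface

Orientations are given as a unit quaternion [w, x, y, z].
In Python, from station import bot gives the robot as it stands. The module is installed in compiled form; this text tells all that it offers.
- The arm moves only by the shell command python3 -m jog 'ROWS' [OPENING] [FORCE]. ROWS is JSON, a list of rows, each a list of 4 numbers: the shift along the tool's x, y, z in cm, then the turn about the tool's z in rad. In form: [[x, y, z, spin], ...]. A call has 1 to 20 rows; each row is the pose to reach, as a shift and turn from the pose commanded when the call began, along the tool's axes at that moment; what a row does not reach only later rows make up. A row lasts 1/12 s, in which the tool goes at most 41.7 mm and 7.16 degrees, less where a joint would pass 70% of its speed; a pose out of reach is approached as far as the arm can. A call with a gripper value outside its range is refused whole. OPENING is the closure, from -1 (fully open) to 1 (shut), set as the call begins (- or left out, the last holds). The fingers move at their own pace and stop on an object; FORCE is the grip in N (left out, the last holds). Time passes only in rows, so rows that repeat a pose let the fingers close. It gives the time, the measured TCP pose, the force, the opening and the grip force at its end, in the units of the state.
- bot.get_obs(): the state, without advancing time (a new reading comes with each control period).
- bot.read_camera(name): name is "scene" or "side" or "wrist"; returns a dict with "pixels" (420x560x3 uint8, red, green, blue), "depth" (420x560 float32, m along the optical axis (not along the pixel's ray), 0 where there is no reading), "fovy" (degrees; the focal length in pixels is half the picture's height over the tangent of half this angle, whatever the lens; pixels are square), "cx", "cy" (the principal point, pixels), "pose" (4x4, takes a point from camera to world coordinates). Camera axes: x right, y down, z forward; pixel columns grow to the right and rows downward; lengths in m; the calibration is good to about 2 mm. A picture is of the moment at which its call begins.
- bot.hand_in(): hands the job in; it is judged then, once.
The state is a dict: "t": time; "q": joint angles; "joint_vel": joint speeds; "joint_torque": joint torques, N m; "eef_pos": TCP position; "tool_rot": TCP orientation; "contact_force": force on the tool from outside, world axes, zero at the start; "torque": the same for the moment, N m; "gripper_width": opening from 0.0 (shut) to 1.0 (fully open); "grasp_force": force on a finger pad.
Only numpy, scipy, OpenCV 4.12 (cv2) and the standard library are available. Lean on these libraries where they do the work, as an engineer would, in place of code of your own. Each camera call takes 0.05 s, during which the arm holds its last target. There are 200 camera calls.

## Working session

There is one attempt and no reset: what is moved stays moved. The work goes in short steps, Python scripts to look and compute and a shell command to move; the robot and the scene stay as the last step left them, time stands still between calls to the robot, and variables do not carry over. Pictures are saved under pics/ and viewed, at most 10 in all, crops included, and the job is handed in when it is done.

```bash
mkdir -p pics; cat > h.py <<'E'
import numpy as np, cv2
from station import bot
def shot(n,fn=None):
    c=bot.read_camera(n)
    if fn: cv2.imwrite('pics/'+fn,cv2.cvtColor(c['pixels'],cv2.COLOR_RGB2BGR))
    np.savez('last_%s.npz'%n,**c)
    return c
def f(c): return 210/np.tan(np.radians(float(c['fovy']))/2)
def cloud(c):
    d=c['depth'];v,u=np.mgrid[:420,:560]
    P=np.stack([(u-c['cx'])/f(c)*d,(v-c['cy'])/f(c)*d,d],-1)
    return P@c['pose'][:3,:3].T+c['pose'][:3,3]
def ray(c,u,v,z):
    D=c['pose'][:3,:3]@np.array([(u-c['cx'])/f(c),(v-c['cy'])/f(c),1]);o=c['pose'][:3,3]
    return o+D*(z-o[2])/D[2]
E
python3 - <<'E'
from h import *
a=shot('scene','s0.png');b=shot('side','d0.png');
for c in(a,b):print(np.round(c['pose'],3),c['fovy'],c['cx'],c['cy'])
o=bot.get_obs();print(o['eef_pos'],o['tool_rot'],o['t'])
E
```

```text
[[-0.081  0.81  -0.581  1.283]
 [ 0.997  0.06  -0.056  0.054]
 [-0.011 -0.583 -0.812  1.277]
 [ 0.     0.     0.     1.   ]] 48.73951271773972 276.67538237574695 202.51459936523602
[[-0.907 -0.309  0.287  0.098]
 [-0.421  0.682 -0.598  0.765]
 [-0.011 -0.663 -0.748  1.085]
 [ 0.     0.     0.     1.   ]] 51.732883369846455 277.41541180842313 212.15999103373974
[ 0.30171255 -0.60322572  0.2304198 ] [-7.93545063e-04  9.73230782e-01  2.29828534e-01 -2.44481108e-04] 0.1
```

View pics/s0.png

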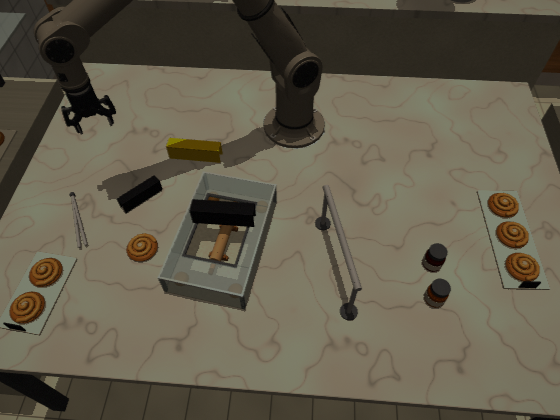

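View pics/d0.png

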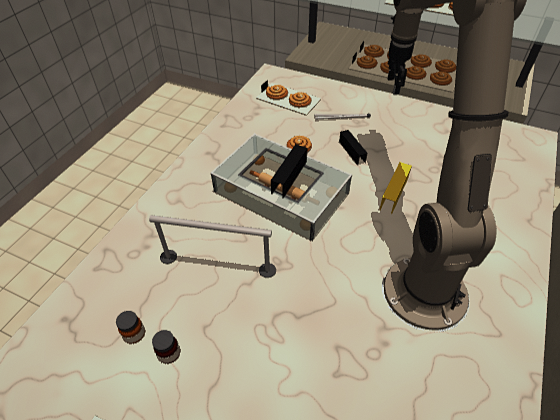

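The scene view shows the sign across the hatch at about (223,212), the pin below at (225,240), and the rail bar from (325,188) to (357,287). The smaller black sign at (140,193) and the yellow one at (193,150) are decoys. In the side view the sign is at (290,170) and the rail bar runs from (152,220) to (270,234).

```bash
cat > m.py <<'E'
from h import *
C={n:dict(np.load('last_%s.npz'%n)) for n in('scene','side')}
B={'scene':dict(sign=(180,190,265,235),rail=(318,180,365,295),pin=(195,195,250,265)),
   'side':dict(sign=(265,140,315,200),rail=(145,210,275,245),pin=(245,160,320,205))}
for n,c in C.items():
    P=cloud(c);hsv=cv2.cvtColor(c['pixels'],cv2.COLOR_RGB2HSV);v,u=np.mgrid[:420,:560]
    for k,(a,b,d,e) in B[n].items():
        box=(u>=a)&(u<d)&(v>=b)&(v<e)&(c['depth']>0)
        if k=='sign': m=box&(hsv[...,2]<45)&(P[...,2]>.1)
        if k=='rail': m=box&(P[...,2]>.165)&(P[...,2]<.21)
        if k=='pin': m=box&(hsv[...,1]>110)&(hsv[...,2]>70)&(P[...,2]<.07)
        p=P[m]; print(n,k,len(p))
        if len(p)<10: continue
        if k=='sign':
            zt=np.percentile(p[:,2],97);print(' top z',zt);p=p[p[:,2]>zt-.006]
        if k=='rail': print(' top',np.percentile(p[:,2],97))
        if k=='pin': print(' zmax',np.percentile(p[:,2],[50,97]))
        r=cv2.minAreaRect((p[:,:2]*1000).astype(np.float32));print(' rect',r,'z',p[:,2].min(),p[:,2].max())
        mu=p[:,:2].mean(0);w=np.linalg.svd(p[:,:2]-mu,full_matrices=0)[2][0];s=(p[:,:2]-mu)@w
        print(' mean',mu,'dir',w,'ang',np.degrees(np.arctan2(w[1],w[0]))%180,'ends',mu+w*s.min(),mu+w*s.max(),'len',np.ptp(s))
E
python3 m.py
```

```text
scene sign 1404
 top z 0.15963003143377533
 rect ((509.5610656738281, -183.7284393310547), (188.44554138183594, 48.09314727783203), 89.76994323730469) z 0.15363175592870837 0.16547507310859966
 mean [ 0.51006635 -0.18243691] dir [0.00116661 0.99999932] ang 89.93315789047965 ends [ 0.50995494 -0.27793609] [ 0.51017473 -0.08954138] len 0.18839484019111147
scene rail 781
 top 0.1932089794856097
 rect ((592.06640625, 161.95973205566406), (342.0502014160156, 20.933067321777344), 15.577457427978516) z 0.16584331043630485 0.19595001137737533
 mean [0.60796776 0.16517953] dir [0.96418081 0.26524585] ang 15.381561606128907 ends [0.42742939 0.11551348] [0.7572691  0.20625229] len 0.34209320934334125
scene pin 322
 zmax [0.05007687 0.05585485]
 rect ((500.89227294921875, -195.92156982421875), (250.6725311279297, 88.34696197509766), 8.13439655303955) z 0.002876256912238473 0.05901012735601063
 mean [ 0.57156521 -0.19468514] dir [0.99129173 0.1316841 ] ang 7.566921080342227 ends [ 0.37811532 -0.2203832 ] [ 0.6263047 -0.1874135] len 0.2503696709111947
side sign 886
 top z 0.15730504577438106
 rect
[... 319 characters left out ...]
l 898
 top 0.19053706642543222
 rect ((592.3555908203125, 164.25318908691406), (340.18719482421875, 22.912193298339844), 15.458483695983887) z 0.16510277642757842 0.19286441546993627
 mean [0.58843221 0.16575926] dir [-0.96427696 -0.2648961 ] ang 15.36077891372355 ends [0.75570232 0.21170996] [0.42768464 0.12160037] len 0.3401695789070649
side pin 323
 zmax [0.04451469 0.05267219]
 rect ((569.719482421875, -214.6448974609375), (93.14190673828125, 252.85501098632812), 70.12843322753906) z -0.0016994047751108798 0.05817605544185911
 mean [ 0.5580754  -0.19188423] dir [-0.95376238  0.30056169] ang 162.50865713988645 ends [ 0.69482125 -0.23497731] [ 0.45495387 -0.15938726] len 0.2514959556361728
```

The measurements agree with the given sizes:

| Item | Position (x, y) | Top z | Direction |
|---|---|---|---|
| Sign | (0.508, -0.183) | 0.158 | long axis 90° |
| Rail middle | (0.592, 0.163) | 0.191 | 15.4° |

I'll move above the sign.

```bash
python3 -m jog '[[37.3,-28.3,0,-1.107],[37.3,-28.3,0,-1.107],[37.3,-28.3,0,-1.107],[37.3,-28.3,0,-1.107],[37.3,-28.3,0,-1.107],[37.3,-28.3,0,-1.107],[37.3,-28.3,0,-1.107],[37.3,-28.3,0,-1.107],[37.3,-28.3,0,-1.107],[37.3,-28.3,0,-1.107],[37.3,-28.3,0,-1.107],[37.3,-28.3,0,-1.107],[37.3,-28.3,0,-1.107],[37.3,-28.3,0,-1.107],[37.3,-28.3,0,-1.107],[37.3,-28.3,0,-1.107],[37.3,-28.3,0,-1.107]]' -1 30
python3 - <<'E'
from h import *
c=shot('wrist','w0.png');o=bot.get_obs();print(o['q'],o['eef_pos'],o['tool_rot']);print(np.round(c['pose'],3))
P=cloud(c);hsv=cv2.cvtColor(c['pixels'],cv2.COLOR_RGB2HSV)
m=(hsv[...,2]<45)&(P[...,2]>.148)&(P[...,2]<.166)&(c['depth']>0);p=P[m];print(len(p),cv2.minAreaRect((p[:,:2]*1000).astype(np.float32)),np.median(p[:,2]))
E
```

```text
t: 1.52
eef_pos: [0.5083, -0.1854, 0.2311]
tool_rot: [-0.0, 0.708, 0.706, -0.0]
contact_force: [0.1, 1.0, -0.1]
gripper_width: 0.996
grasp_force: 0.0
[ 0.55471607  0.284848   -0.3853624   1.85556113  0.1243184   1.02473973
  0.11623221] [ 0.50843095 -0.18512338  0.23122106] [ 5.29750498e-06  7.07957831e-01  7.06254677e-01 -2.01257560e-04]
[[ 1.    -0.003 -0.001  0.509]
 [-0.003 -0.949 -0.314 -0.105]
 [-0.001  0.314 -0.95   0.374]
 [ 0.     0.     0.     1.   ]]
14876 ((508.8401794433594, -204.0117950439453), (152.3627471923828, 43.103187561035156), 89.84345245361328) 0.1549290967321191
```

View pics/w0.png

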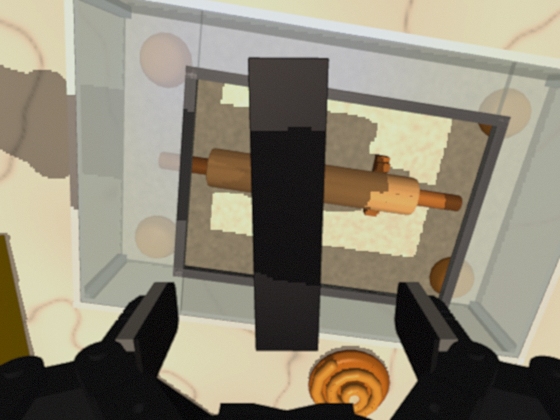

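The wrist view shows the sign upright in mid-frame, columns 250–328, with the fingers astride it. The hatch's dark edge has corners near (190,68), (508,118), (445,305) and (178,273), and the pin is visible beneath it. The alignment is good, so I'll go down and grip.

```bash
python3 -m jog '[[0,0,4,0],[0,0,7,0],[0,0,9,0],[0,0,10,0],[0,0,10.8,0],[0,0,10.8,0],[0,0,10.8,0]]' -1 30; python3 -m jog '[[0,0,0,0],[0,0,0,0],[0,0,0,0],[0,0,0,0],[0,0,0,0],[0,0,0,0],[0,0,0,0],[0,0,0,0],[0,0,0,0]]' 1 30; python3 -m jog '[[0,0,-1,0],[0,0,-3,0],[0,0,-6,0],[0,0,-10,0],[0,0,-14,0],[0,0,-17,0],[0,0,-18,0],[0,0,-18,0],[0,0,-18,0]]'
python3 - <<'E'
from h import *
o=bot.get_obs();print(o['t'],o['q'],o['eef_pos'],o['tool_rot'],o['grasp_force'])
c=shot('scene','s1.png')
P=cloud(c);hsv=cv2.cvtColor(c['pixels'],cv2.COLOR_RGB2HSV)
E
```

```text
t: 2.15
eef_pos: [0.5096, -0.1841, 0.124]
tool_rot: [0.0, 0.707, 0.707, 0.0]
contact_force: [0.4, -0.3, 0.7]
gripper_width: 0.999
grasp_force: 0.0
t: 2.9
eef_pos: [0.5095, -0.1839, 0.1242]
tool_rot: [0.001, 0.707, 0.707, 0.0]
contact_force: [-1.0, -0.3, 6.2]
gripper_width: 0.507
grasp_force: 31.4
t: 3.65
eef_pos: [0.5084, -0.1837, 0.3027]
tool_rot: [-0.0, 0.707, 0.707, -0.0]
contact_force: [-0.9, -0.3, -2.2]
gripper_width: 0.509
grasp_force: 31.2
3.65 [ 0.56650761  0.22021874 -0.39378499  1.76721776  0.09118898  1.17273601
  0.14576978] [ 0.50839126 -0.18366323  0.30266593] [-2.56968008e-04  7.07124011e-01  7.07089457e-01 -2.56156588e-04] 31.16846591234207
```

```bash
python3 -m jog '[[3,0.7,0,0.1],[6,1.4,0,0.2],[9.5,2.3,0,0.31],[13,3.2,0,0.42],[16.5,4,0,0.54],[20,4.8,0,0.66],[23.5,5.7,0,0.78],[27,6.5,0,0.9],[30,7.2,0,1.02],[32.5,7.8,0,1.12],[34,8.2,0,1.22],[34.7,8.35,0,1.301],[34.7,8.35,0,1.301],[34.7,8.35,0,1.301],[34.7,8.35,0,1.301],[34.7,8.35,0,1.301]]'
python3 - <<'E'
from h import *
o=bot.get_obs();print(o['t'],o['q'],o['eef_pos']);q=o['tool_rot'];print('heading',np.degrees(2*np.arctan2(q[2],q[1])),q)
for n in('scene','side'):
    c=shot(n,n+'2.png');P=cloud(c);hsv=cv2.cvtColor(c['pixels'],cv2.COLOR_RGB2HSV)
    z=P[...,2];near=(np.abs(P[...,0]-.592)<.14)&(np.abs(P[...,1]-.163)<.08)&(c['depth']>0)
    p=P[near&(z>.26)&(z<.345)&(hsv[...,2]<60)];top=np.percentile(p[:,2],97)
    lo=np.percentile(p[:,2],2);mu=p[:,:2].mean(0)
    w=np.array([np.cos(.2697),np.sin(.2697)]);s=(p[:,:2]-mu)@w;mid=mu+w*(np.percentile(s,1)+np.percentile(s,99))/2
    print(n,len(p),top,lo,mid,np.percentile(s,99)-np.percentile(s,1))
    print(cv2.minAreaRect((p[:,:2]*1000).astype(np.float32)))
E
```

```text
t: 5.03
eef_pos: [0.5923, 0.1617, 0.3025]
tool_rot: [0.0, 0.991, 0.134, -0.001]
contact_force: [0.7, 0.8, -1.5]
gripper_width: 0.509
grasp_force: 31.0
5.0333 [-0.08094436  0.34796602 -0.37642247  1.60053348  0.13424027  1.22028499
 -1.78434635] [0.59226416 0.16172431 0.30247133]
heading 15.453327238103183 [ 4.13110622e-04  9.90920394e-01  1.34447296e-01 -7.25323380e-04]
scene 1093 0.3377395825233395 0.27528911305446513 [0.59445366 0.15773669] 0.18502161931160055
((593.243408203125, 163.3422088623047), (190.3289031982422, 72.50186157226562), 6.642801761627197)
side 1924 0.3344215757803811 0.2742992202923203 [0.58638766 0.17322574] 0.18663670692525713
((588.9751586914062, 166.22201538085938), (190.3319854736328, 65.5307388305664), 16.34900665283203)
```

View pics/side2.png

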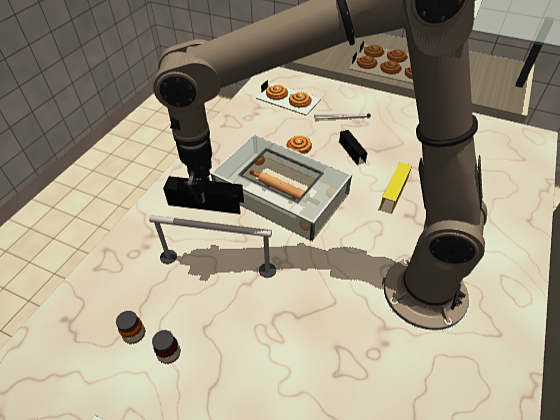

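The side view shows the sign level, held above and parallel to the rail at about (203,194), with the pin now clear at (280,182). I'll lower it onto the bar.

```bash
python3 -m jog '[[0,-0.1,3,0],[0,-0.1,6,0],[0,-0.1,9,0],[0,-0.1,11,0],[0,-0.1,12,0],[0,-0.1,12.5,0],[0,-0.1,13,0],[0,-0.1,13,0]]'; python3 -m jog '[[0,0,0.2,0],[0,0,0.4,0],[0,0,0.6,0],[0,0,0.7,0],[0,0,0.7,0]]'
```

```text
t: 5.8
eef_pos: [0.5926, 0.1642, 0.1737]
tool_rot: [-0.0, 0.991, 0.134, 0.0]
contact_force: [-0.7, -0.4, -1.7]
gripper_width: 0.51
grasp_force: 31.0
t: 6.22
eef_pos: [0.5922, 0.1642, 0.1663]
tool_rot: [0.0, 0.991, 0.134, 0.0]
contact_force: [-0.3, 0.8, -1.7]
gripper_width: 0.51
grasp_force: 31.0
```

```bash
python3 -m jog '[[0,0,0.1,0],[0,0,0.2,0],[0,0,0.3,0],[0,0,0.3,0]]'
```

```text
t: 6.55
eef_pos: [0.5923, 0.1643, 0.1633]
tool_rot: [0.0, 0.991, 0.134, 0.0]
contact_force: [0.1, 0.1, -1.8]
gripper_width: 0.511
grasp_force: 31.2
```

```bash
python3 -m jog '[[0,0,0.1,0],[0,0,0.2,0],[0,0,0.3,0],[0,0,0.3,0]]'
```

```text
t: 6.88
eef_pos: [0.5923, 0.1642, 0.1632]
tool_rot: [0.0, 0.991, 0.134, 0.0]
contact_force: [-9.1, -3.8, 18.2]
gripper_width: 0.509
grasp_force: 33.4
```

Contact at the expected height. I'll ease off the push, open, and retreat upward.

```bash
python3 -m jog '[[0,0,-0.2,0],[0,0,-0.2,0],[0,0,-0.2,0]]'; python3 -m jog '[[0,0,0,0],[0,0,0,0],[0,0,0,0],[0,0,0,0],[0,0,0,0],[0,0,0,0],[0,0,0,0]]' -1; python3 -m jog '[[0,0,-1,0],[0,0,-2.5,0],[0,0,-5,0],[0,0,-8,0],[0,0,-11,0],[0,0,-14,0],[0,0,-15,0],[0,0,-15,0]]'
python3 - <<'E'
from h import *
o=bot.get_obs();print(o['t'],o['q'],o['eef_pos'])
for n in('scene','side'):
    c=shot(n,n+'3.png');P=cloud(c);hsv=cv2.cvtColor(c['pixels'],cv2.COLOR_RGB2HSV)
    z=P[...,2];near=(np.abs(P[...,0]-.592)<.14)&(np.abs(P[...,1]-.163)<.08)&(c['depth']>0)
    p=P[near&(z>.1)&(z<.205)&(hsv[...,2]<50)]
    print(n,len(p),np.percentile(p[:,2],[1,99]),cv2.minAreaRect((p[p[:,2]>.185][:,:2]*1000).astype(np.float32)))
im=cv2.hconcat([cv2.imread('pics/scene3.png')[130:330,120:400],cv2.imread('pics/side3.png')[110:310,120:400]])
cv2.imwrite('pics/c3.png',cv2.resize(im,(800,286)))
E
```

```text
t: 7.13
eef_pos: [0.5926, 0.1644, 0.1633]
tool_rot: [-0.0, 0.991, 0.134, 0.001]
contact_force: [-3.0, -0.8, 7.7]
gripper_width: 0.507
grasp_force: 32.2
t: 7.72
eef_pos: [0.5922, 0.1642, 0.1622]
tool_rot: [0.0, 0.991, 0.134, -0.0]
contact_force: [0.3, -0.1, 0.3]
gripper_width: 1.001
grasp_force: 0.0
t: 8.38
eef_pos: [0.5937, 0.1651, 0.3166]
tool_rot: [-0.001, 0.991, 0.134, 0.003]
contact_force: [-0.1, 0.6, -0.4]
gripper_width: 0.999
grasp_force: 0.0
8.3833 [-0.08268346  0.33816632 -0.37927001  1.58226249  0.13117508  1.23930026
 -1.78540173] [0.59370717 0.16507907 0.31660396]
scene 1303 [0.13492449 0.19944751] ((589.74267578125, 163.5013427734375), (195.8419952392578, 45.164310455322266), 15.132984161376953)
side 1707 [0.134138   0.19651702] ((590.0274658203125, 165.06634521484375), (189.521484375, 48.1490478515625), 15.602042198181152)
```

View pics/c3.png

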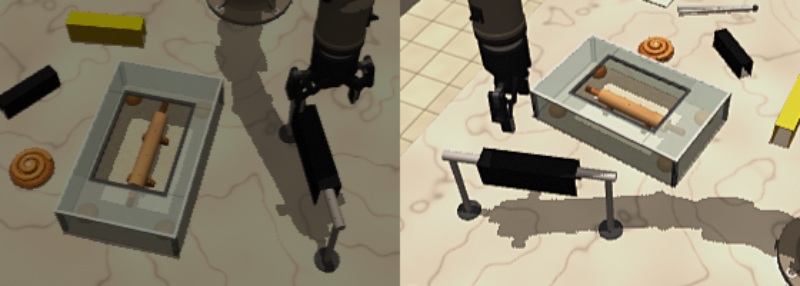

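The crops show the sign hanging level on mid-rail, with its centre measured at (0.590, 0.164), and the case open with the pin clear inside. Next I'll measure the hatch and the pin.

```bash
cat > m2.py <<'E'
from h import *
import sys
for n in sys.argv[1:]:
    c=dict(np.load('last_%s.npz'%n));P=cloud(c);hsv=cv2.cvtColor(c['pixels'],cv2.COLOR_RGB2HSV);z=P[...,2]
    A=(c['depth']>0)&(P[...,0]>.36)&(P[...,0]<.82)&(P[...,1]>-.36)&(P[...,1]<-.03)
    m=A&(z>.08)&(z<.098)&(hsv[...,2]<95)&(hsv[...,1]<110)
    nl,L,S,_=cv2.connectedComponentsWithStats(m.astype(np.uint8),connectivity=8)
    k=1+np.argmax(S[1:,4]);p=P[L==k];R=cv2.minAreaRect((p[:,:2]*1000).astype(np.float32))
    print(n,'hatch',len(p),np.median(p[:,2]),R)
    hm=np.array(R[0])/1000
    near=np.hypot(P[...,0]-hm[0],P[...,1]-hm[1])<.16
    m=A&near&(hsv[...,0]<20)&(hsv[...,1]>90)&(z>.032)&(z<.06)
    nl,L,S,_=cv2.connectedComponentsWithStats(m.astype(np.uint8),connectivity=8)
    k=1+np.argmax(S[1:,4]);p=P[L==k];print(' pin',len(p),np.percentile(p[:,2],[2,50,98]),cv2.minAreaRect((p[:,:2]*1000).astype(np.float32)))
    t=p[p[:,2]>np.percentile(p[:,2],98)-.006];mu=t[:,:2].mean(0);w=np.linalg.svd(t[:,:2]-mu,full_matrices=0)[2][0];s=(t[:,:2]-mu)@w
    print(' crest',mu,np.degrees(np.arctan(w[1]/w[0])),mu+w*s.min(),mu+w*s.max(),np.ptp(s))
E
python3 m2.py scene side
```

```text
scene hatch 736 0.09220107731701599 ((541.469482421875, -190.13992309570312), (168.9918212890625, 244.33071899414062), 81.02408599853516)
 pin 641 [0.03601952 0.04928095 0.05628725] ((514.6221313476562, -185.1603240966797), (35.64740753173828, 227.09716796875), 81.67350006103516)
 crest [ 0.53730643 -0.18842498] -8.39208785114414 [ 0.44058939 -0.1741567 ] [ 0.626846  -0.2016344] 0.18827254481445405
side hatch 449 0.0897965331578836 ((542.5197143554688, -191.85418701171875), (170.32443237304688, 236.9676971435547), 81.5782699584961)
 pin 466 [0.0329225  0.04560931 0.05370743] ((560.0784301757812, -189.9550018310547), (37.09127426147461, 218.8968505859375), 81.69745635986328)
 crest [ 0.53486986 -0.18708296] -8.556655566763135 [ 0.62310164 -0.2003585 ] [ 0.45167846 -0.17456581] 0.17335273299713366
```

Hatch centre is (0.542, -0.191) at z 0.091, yaw -8.6°. The pin's middle is about (0.534, -0.188), with its crest at 0.055. I'll go above it.

```bash
python3 -m jog '[[-1.5,3.2,0,0.05],[-3.2,7,0,0.1],[-5,10.8,0,0.15],[-6.8,14.6,0,0.2],[-8.6,18.4,0,0.25],[-10.4,22.2,0,0.3],[-12.2,26,1,0.35],[-13.7,29.3,2.5,0.4],[-14.8,31.5,4,0.42],[-15.2,32.4,6,0.42],[-15.2,32.4,7,0.42],[-15.2,32.4,7,0.42],[-15.2,32.4,7,0.42],[-15.2,32.4,7,0.42]]'
python3 - <<'E'
from h import *
c=shot('wrist','w4.png');o=bot.get_obs();q=o['tool_rot'];print(o['t'],o['q'],o['eef_pos'],'heading',np.degrees(2*np.arctan2(q[2],q[1])))
E
python3 m2.py wrist
```

```text
t: 9.65
eef_pos: [0.533, -0.1867, 0.2428]
tool_rot: [-0.0, 0.997, -0.074, 0.0]
contact_force: [-0.2, 0.3, 0.8]
gripper_width: 1.002
grasp_force: 0.0
9.7 [ 0.34945284  0.29103395 -0.1496845   1.80269344  0.04876511  1.04999377
 -1.53645994] [ 0.53313221 -0.18691286  0.24321885] heading -8.446656077484516
wrist hatch 11558 0.09121905750189785 ((542.1552734375, -191.51380920410156), (165.92007446289062, 236.05911254882812), 81.33541870117188)
 pin 8624 [0.03718512 0.04880931 0.05242887] ((531.3126831054688, -190.24517822265625), (35.785980224609375, 253.78079223632812), 81.34149169921875)
 crest [ 0.54039433 -0.19162188] -8.672530990605548 [ 0.62519806 -0.20455707] [ 0.43831493 -0.17605162] 0.1890446123852103
```

View pics/w4.png

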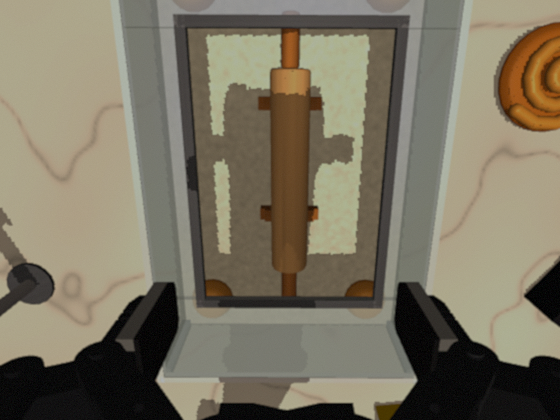

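The wrist view shows the whole hatch, roughly (175,15)–(408,305), and the pin centred in it. The barrel spans rows 68–272 at column 290. The pin's middle is at (0.532, -0.190). Next I'll go down and grip it lightly.

```bash
python3 -m jog '[[0,0.15,3,0.002],[0,0.3,6.5,0.004],[0,0.3,10,0.004],[0,0.3,13.5,0.004],[0,0.3,16.5,0.004],[0,0.3,19,0.004],[0,0.3,21,0.004],[0,0.3,22,0.004],[0,0.3,22.4,0.004],[0,0.3,22.4,0.004],[0,0.3,22.4,0.004]]' -1; python3 -m jog '[[0,0,0,0],[0,0,0,0],[0,0,0,0],[0,0,0,0],[0,0,0,0],[0,0,0,0],[0,0,0,0],[0,0,0,0],[0,0,0,0],[0,0,0,0]]' 1 25
```

```text
t: 10.62
eef_pos: [0.5322, -0.1899, 0.0188]
tool_rot: [-0.001, 0.997, -0.076, 0.0]
contact_force: [0.5, 6.2, -2.8]
gripper_width: 1.0
grasp_force: 0.0
t: 11.45
eef_pos: [0.5321, -0.1922, 0.0191]
tool_rot: [0.0, 0.997, -0.077, 0.001]
contact_force: [-1.2, -0.1, 7.5]
gripper_width: 0.416
grasp_force: 26.0
```

```bash
python3 -m jog '[[0,0,-0.3,0],[0,0,-0.7,0],[0,0,-1.2,0],[0,0,-1.2,0],[1,0,-1.2,0],[2.5,0,-1.2,0],[4,0,-1.2,0],[5,0,-1.2,0],[5,0,-1.2,0],[5,0,-1.2,0]]'
python3 - <<'E'
from h import *
shot('side','d5.png');shot('scene','s5.png')
im=cv2.hconcat([cv2.imread('pics/s5.png')[150:330,120:350],cv2.imread('pics/d5.png')[80:260,180:410]])
cv2.imwrite('pics/c5.png',cv2.resize(im,(800,313)))
E
```

```text
t: 12.28
eef_pos: [0.5811, -0.1991, 0.0299]
tool_rot: [-0.0, 0.997, -0.077, -0.0]
contact_force: [0.1, 0.4, -2.2]
gripper_width: 0.411
grasp_force: 25.4
```

View pics/c5.png

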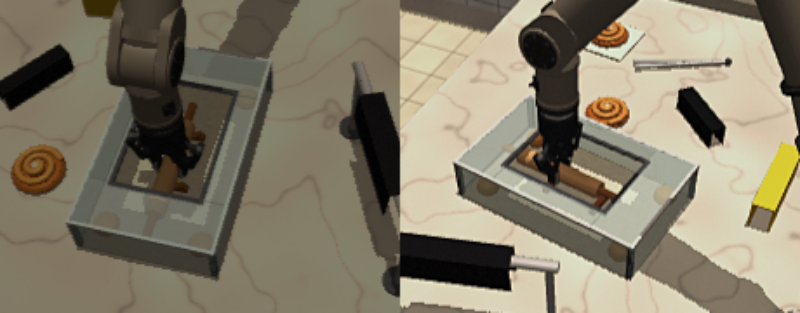

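The pin is held level and shifted towards the far end, with its near end now inside the hatch opening. I'll lift slowly so the far part bears on the underside of the glass and tips the pin.

```bash
python3 -m jog '[[0,0,-0.4,0],[0,0,-0.8,0],[0,0,-1.2,0],[0,0,-1.5,0],[0,0,-1.8,0],[0,0,-2.1,0],[0,0,-2.4,0],[0,0,-2.7,0],[0,0,-3,0]]'
```

```text
t: 13.13
eef_pos: [0.5801, -0.1991, 0.06]
tool_rot: [-0.0, 0.997, -0.077, -0.001]
contact_force: [-0.8, -0.1, -5.1]
gripper_width: 0.409
grasp_force: 25.5
```

```bash
python3 -m jog '[[0,0,-0.3,0],[0,0,-0.6,0],[0,0,-0.9,0],[0,0,-1.2,0],[0,0,-1.5,0],[0,0,-1.8,0],[0,0,-2.1,0],[0,0,-2.3,0],[0,0,-2.3,0]]'
python3 - <<'E'
from h import *
shot('side','d6.png');shot('scene','s6.png')
im=cv2.hconcat([cv2.imread('pics/s6.png')[150:330,120:350],cv2.imread('pics/d6.png')[80:260,180:410]])
cv2.imwrite('pics/c6.png',cv2.resize(im,(800,313)))
E
cat > m3.py <<'E'
from h import *
g=bot.get_obs()['eef_pos']+[0,0,.019];a=np.radians(-8.66);X=np.array([np.cos(a),np.sin(a)]);Y=np.array([-X[1],X[0]]);H=np.array([.5422,-.1915])
for n in('scene','side'):
    c=dict(np.load('last_%s.npz'%n));P=cloud(c);hsv=cv2.cvtColor(c['pixels'],cv2.COLOR_RGB2HSV)
    m=(c['depth']>0)&(hsv[...,0]<20)&(hsv[...,1]>90)&(np.abs((P[...,:2]-H)@Y)<.035)&(np.abs((P[...,:2]-g[:2])@X)<.15)&(P[...,2]>.026)
    p=P[m];x=(p[:,:2]-H)@X
    for lo in range(-160,200,20):
        k=(x*1000>=lo)&(x*1000<lo+20)
        if k.sum()>3: print(n,lo+10,k.sum(),np.round(np.percentile(p[k,2],[50,95]),3))
print('grip case x',(g[:2]-H)@X,g[2])
E
python3 m3.py
```

```text
t: 13.88
eef_pos: [0.5816, -0.1994, 0.084]
tool_rot: [0.0, 0.997, -0.077, 0.001]
contact_force: [0.1, -0.2, -4.3]
gripper_width: 0.408
grasp_force: 25.6
scene -90 17 [0.157 0.161]
scene -70 33 [0.152 0.157]
scene -50 30 [0.144 0.151]
scene -30 35 [0.14  0.149]
scene 30 29 [0.116 0.177]
scene 50 111 [0.11  0.167]
scene 70 106 [0.101 0.382]
scene 90 107 [0.091 0.406]
scene 110 18 [0.087 0.095]
side -90 21 [0.156 0.487]
side -70 27 [0.148 0.157]
side -50 67 [0.14  0.149]
side -30 61 [0.139 0.421]
side -10 56 [0.13  0.139]
side 10 50 [0.12  0.129]
side 30 41 [0.116 0.132]
side 50 9 [0.104 0.11 ]
side 70 25 [0.086 0.407]
side 90 36 [0.081 0.09 ]
side 110 41 [0.08  0.088]
grip case x 0.040023054836616036 0.10268079772843237
```

View pics/c6.png

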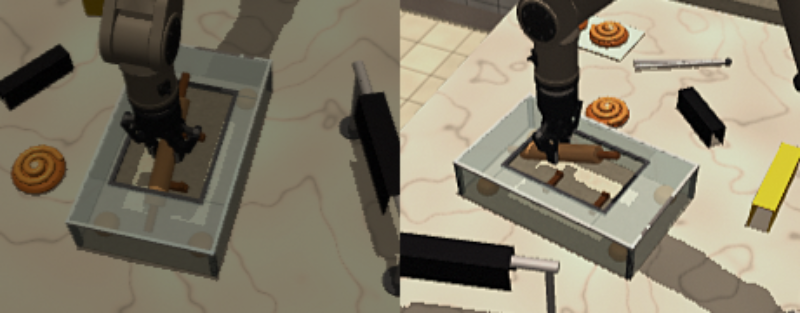

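The pin is tipped about 23°, near end up at roughly z 0.158 and the low end at 0.048 under the far glass. Now I'll firm the grip, draw it back 7.5 cm, then lift it out.

```bash
python3 -m jog '[[0,0,0,0],[0,0,0,0],[-0.5,0,0,0],[-1.5,0,0,0],[-2.5,0,0,0],[-3.5,0,0,0],[-4.5,0,0,0],[-5.5,0,0,0],[-6.5,0,0,0],[-7.2,0,0,0],[-7.5,0,0,0],[-7.5,0,0,0]]' 1 50
python3 - <<'E'
from h import *
shot('side','d7.png');shot('scene','s7.png')
im=cv2.hconcat([cv2.imread('pics/s7.png')[150:330,120:350],cv2.imread('pics/d7.png')[80:260,180:410]])
cv2.imwrite('pics/c7.png',cv2.resize(im,(800,313)))
E
python3 m3.py
```

```text
t: 14.98
eef_pos: [0.5061, -0.1877, 0.0834]
tool_rot: [0.0, 0.997, -0.077, -0.0]
contact_force: [-0.6, 0.0, -2.8]
gripper_width: 0.401
grasp_force: 52.5
scene -150 31 [0.151 0.159]
scene -130 18 [0.144 0.15 ]
scene -110 29 [0.138 0.147]
scene -90 5 [0.132 0.134]
scene -50 22 [0.117 0.123]
scene -30 87 [0.112 0.165]
scene -10 98 [0.102 0.325]
scene 10 108 [0.095 0.406]
scene 30 85 [0.084 0.091]
scene 50 82 [0.075 0.085]
scene 70 38 [0.059 0.066]
scene 90 15 [0.054 0.059]
side -150 26 [0.149 0.154]
side -130 60 [0.138 0.145]
side -110 70 [0.14  0.427]
side -90 62 [0.127 0.138]
side -70 64 [0.124 0.257]
side -50 48 [0.115 0.129]
side -30 9 [0.108 0.113]
side -10 21 [0.089 0.291]
side 10 35 [0.083 0.093]
side 30 54 [0.08  0.087]
side 50 23 [0.072 0.081]
side 70 18 [0.055 0.061]
side 90 9 [0.049 0.055]
grip case x -0.034957784273582024 0.10250397009683263
```

View pics/c7.png

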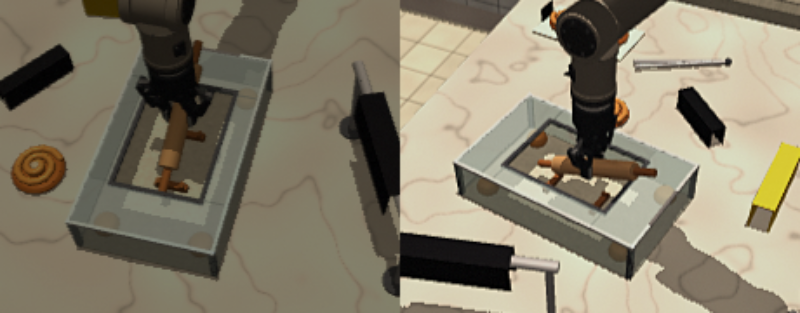

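The low end now lies inside the hatch and the high end is over the near edge. I'll lift straight up.

```bash
python3 -m jog '[[0,0,-0.5,0],[0,0,-1.5,0],[0,0,-3,0],[0,0,-4.5,0],[0,0,-6,0],[0,0,-8,0],[0,0,-10,0],[0,0,-12,0],[0,0,-14,0],[0,0,-15.5,0],[0,0,-16.5,0],[0,0,-17,0],[0,0,-17,0],[0,0,-17,0],[0,0,-17,0],[0,0,-17,0],[0,0,-17,0],[0,0,-17,0]]'
python3 - <<'E'
from h import *
shot('side','d8.png');shot('scene','s8.png')
im=cv2.hconcat([cv2.imread('pics/s8.png')[100:340,100:400],cv2.imread('pics/d8.png')[60:300,130:430]])
cv2.imwrite('pics/c8.png',cv2.resize(im,(800,320)));print(np.abs(bot.get_obs()['joint_vel']).max())
E
python3 m3.py
```

```text
t: 16.58
eef_pos: [0.5067, -0.1876, 0.2527]
tool_rot: [-0.0, 0.997, -0.077, -0.001]
contact_force: [-0.6, -0.3, -1.7]
gripper_width: 0.401
grasp_force: 52.5
0.0012224249857547738
scene -150 42 [0.321 0.327]
scene -130 21 [0.315 0.319]
scene -110 35 [0.308 0.318]
scene -90 4 [0.293 0.305]
scene -50 36 [0.288 0.623]
scene -30 105 [0.281 0.319]
scene -10 132 [0.273 0.515]
scene 10 122 [0.263 0.573]
scene 30 104 [0.254 0.262]
scene 50 104 [0.244 0.253]
scene 70 45 [0.227 0.234]
scene 90 26 [0.221 0.226]
side -150 31 [0.319 0.324]
side -130 72 [0.307 0.316]
side -110 73 [0.306 0.317]
side -90 74 [0.298 0.307]
side -70 75 [0.291 0.407]
side -50 64 [0.281 0.29 ]
side -30 6 [0.275 0.279]
side -10 44 [0.26  0.443]
side 10 53 [0.253 0.263]
side 30 54 [0.247 0.258]
side 50 28 [0.243 0.249]
side 70 21 [0.224 0.23 ]
side 90 10 [0.219 0.221]
grip case x -0.03555138341377366 0.27200199912381573
```

View pics/c8.png

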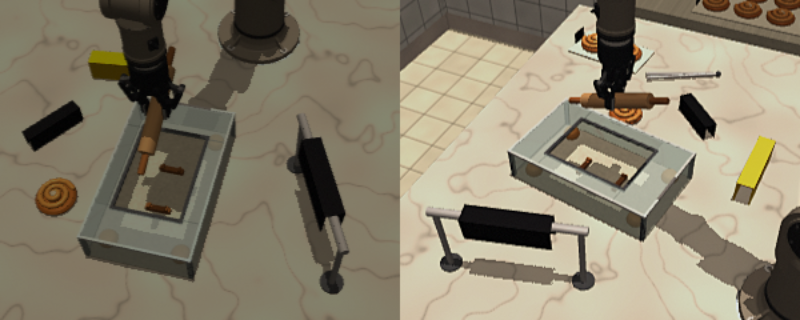

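The pin is held clear of the case, lowest end at about z 0.21, which is 12 cm above the glass. The arm is at rest, the sign still hangs mid-rail, and the pastry is untouched.

```bash
python3 -c "
from station import bot
print(bot.hand_in())"
```

```text
the job is handed in; nothing more can be done
None
```

The job is handed in at about 17 s of the 53 s allowed: the sign hangs astride the middle of the rail, and the pin is out through the hatch, held still in the gripper about 12 cm above the glass; no verdict came back.

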